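# Open the instrument case with the two-stage catch

## Task

Open the grey instrument case on the bench: slide the safety tab on top of its catch gently to the left (as seen facing the catch from the robot) until you feel its stop, then lift the latch lever right up, and swing the lid open to about 60 degrees so that it stays there by itself. Do not ram the tab into its stop or force the lever while the tab still blocks it, and leave the tip box, the small tin and the side cutter where they are.

Things in the scene. Friction and masses are not known exactly. Their poses are not given: they have to be found in the camera images.
- case: Grey plastic instrument case, 160 (x) x 200 (y) x 72 mm high shut, fixed to the bench, turned up to 0.25 rad. Origin: centre of its underside; x from its front (robot side) to its hinged back, y left, z up. On its lid (top face 72 mm up) an aluminium catch housing covers x = -12 to 34, y = -48 to 48 mm, flat top 96 mm up. Only tab and lever stand up besides
- lever: Steel latch lever in front of the housing, 16 mm wide, lying 10 mm above the lid, hinged at its rear about the case's y, pointing to the robot. Free end: black upright finger grip 12 mm thick (y), 18 mm long (x), from 9 to 39 mm above the lid; it may turn between the fingers, so the gripper can stay upright. Origin on the hinge axis. Its cam holds the lid shut until lifted about 0.3 rad
- lever_grip (a point): Centre of the upper part of the lever's finger grip, 9 mm below its top, 50 mm from the hinge axis along the lever and 20 mm above it (lever shut)
- lever_axis (a point): Point on the lever's hinge axis in the middle of the lever: 16 mm in front of the case's centre, 82 mm over the bench (lid shut)
- lever_hinge (a joint): Lever angle against the lid in rad: 0 lying, 1.15 at its upper stop; stays where left; the free lever lifts with 1 to 2 N at the grip. Blocked by the tab it gives only about 0.05 rad (0.1 when forced). With the lever at its upper stop, pulling on about the lid hinge opens the lid (about 5 N)
- tab: Black safety tab on the housing: block 22 (x) x 10 (y) x 16 mm tall, top 113 mm over the bench. Origin in its middle at the housing's top; axes as the lid's. Push it with closed fingertips on its right (-y) side, or pinch it. Force between tab and lever inside the catch (push on the stop less 3 N drag; about twice the pull on a blocked lever's grip) must stay below 20 N
- tab_nub (a point): Middle of the tab, 10 mm above the housing's top
- tab_slide (a joint): Travel of the tab in m along the case's +y (left), 0 to 0.002 at the start. Drags with about 3 N, stays where left. Its inner stop cannot be seen and differs from case to case: anywhere between 0.007 and 0.028; the lever is freed only in the last 1.5 mm before it. The stop is firm: a push of 8 to 12 N on the tab shows it
- lid_hinge (a joint): Lid angle in rad: 0 shut, up to 1.7; a stiff hinge along the case's y that holds the lid at any angle
- lid_axis (a point): Point on the lid's hinge axis: at the back edge of the case (x = +80 mm, y = 0 of the case frame), 60 mm over the bench
- tips: Flat dark box of soldering tips with a clear lid, 46 x 72 x 23 mm, loose on the bench in front of the case; origin under its centre
- tin: Small round cream-coloured tin, diameter 30 mm, 14 mm high, loose in front of the case; origin under its centre
- cutter: Side cutter with red handles, 47 x 120 x 12 mm, loose on the black mat at the right of the case; origin under its centre

How it is judged (in metres and radians):
On the way, in this order (a step that is already met when the one before it is completed fails the run):
1. the safety tab has been slid out of its blocking position (value of joint tab_slide above 0.0045 m), for 0.1 s.
2. the latch lever is lifted (value of joint lever_hinge above 0.7 rad), for 0.1 s.
At the end, for the whole second after the job is handed in: The lid stands open by more than 0.8 rad (46 degrees) and at rest (slower than 0.05 rad/s) (value of joint lid_hinge above 0.8 rad and velocity of joint lid_hinge between -0.05 and 0.05 rad/s); the robot touches nothing.
It fails at once if the tab is rammed into its stop or the lever forced against the tab (more than 20 N between tab and lever inside the catch) (contact force between tab and lever above 20 N).
It fails at once if the tip box, the tin or the side cutter is shifted by more than 20 mm (distance of any of tips, tin, cutter from where it was at the start of the episode above 0.02 m).
It also fails if it takes over 51 s, if anything falls off the work surface, if the arm or the gripper's body presses on something with over 40 N, if the wrist force passes 120 N, or if a joint passes its speed limit or range.

## Robot

A 6-joint arm with a two-finger parallel gripper is mounted at the origin on a cart in front of the work surface, level with it; the furniture and walls round the work are solid. World frame = base frame: x ahead of the robot, y to its left, z up, the work surface at z = 0. Lengths are in mm, angles in rad, forces in N, time in s.
With the tool pointing down it reaches from about 425 to 925 mm from the base axis. Payload 12.5 kg.
Tool frame: the origin (TCP) lies at the centre of the arm's flange, where the gripper is bolted on; the fingertips stand 173 mm ahead of it and the grasp point (between the pads) lies 155 mm ahead of it; z points along the fingers, y is the line along which they close (so a half turn about z gives the same grasp; the last joint's range is limited). The gripper opens to 85 mm and grips with 20 to 120 N. Pads are 22 mm wide; open, the fingers measure 114 mm over their backs; the gripper's body (76 mm by 85 mm) begins 54 mm behind the grasp point. The pads swing forward as they close: fully open they stand 13 mm farther back than shut.
Start: joints at [1.177, 0.491, 1.559, -0, 1.092, -0.106], TCP at [177.378, 599.301, 404.727] pointing down, gripper open.
Joint ranges: [-3.1, 3.1], [-0.84, 2.19], [0.05, 2.79], [-1.13, 4.28], [0.06, 2.93], [-2.69, 2.69]. Speed limits (rad/s): [2.22, 2.22, 2.79, 3.14, 3.14, 3.14].

## Interface

Orientations are given as a rotation vector (axis times angle).
In Python, from cell import env gives the robot as it stands. The module is installed in compiled form; this text tells all that it offers. Calls block until the motion is done:
- env.move_pose(position, orientation): joint-space move of the TCP to a pose.
- env.move_l(position, rotation=None, speed=150): straight line of the TCP; rotation=None keeps the orientation; speed is the mean speed in mm/s.
- env.move_j(angles): joint-space move.
- env.grip(opening): opening from 0.0 (shut) to 1.0 (fully open); the grip force is fixed at half the most; returns when the fingers have stopped.
- env.sleep(seconds).
- env.inverse_kinematics(position, orientation): joint angles nearest the present ones, or None.
- env.state(): the state.
- env.camera(name): name is "side" or "top" or "wrist"; returns a dict with "frame" (480x640x3 uint8, blue, green, red), "mtx" (3x3 intrinsics, pixels), "distortion" ([k1, k2, p1, p2, k3] as OpenCV has them; the pictures are not rectified), "extrinsics" (4x4, takes a point from camera to world coordinates). Camera axes: x right, y down, z forward; pixel columns grow to the right and rows downward; lengths in mm; the calibration is good to about 2 mm. A picture is of the moment at which its call begins. There is no depth.
A pose or a line that the arm cannot do raises env.MotionError and nothing moves.
- env.close_job(): hands the job in; it is judged then, once.
The state is a dict: "t": time; "joints": joint angles; "joint_velocities": joint speeds; "tau": joint torques, N m; "eef_pos": TCP position; "orientation": TCP orientation; "wrist_force": force on the tool from outside, world axes, zero at the start; "wrist_torque": the same for the moment, N m; "finger_gap": opening from 0.0 (shut) to 1.0 (fully open); "grip_force": force on a finger pad.
Only numpy, scipy, OpenCV 4.12 (cv2) and the standard library are available. Lean on these libraries where they do the work, as an engineer would, in place of code of your own. Each camera call takes 0.05 s, during which the arm holds its last target. There are 200 camera calls.

## Working session

There is one attempt and no reset: what is moved stays moved. The work goes in short steps, each a Python script; the robot and the scene stay as the last script left them, time stands still between calls to the robot, and variables do not carry over. Pictures are saved under pics/ and viewed, at most 10 in all, crops included, and the job is handed in when it is done.

```bash
mkdir -p pics; python3 - <<'E'
from cell import env
import cv2,numpy as np
np.set_printoptions(precision=3,suppress=True)
for n in("top","side"):
    c=env.camera(n); cv2.imwrite(f"pics/{n}0.png",c["frame"]); print(n,c["mtx"].tolist(),c["distortion"],c["extrinsics"])
s=env.state(); print(s["t"],s["orientation"],s["wrist_force"],s["finger_gap"])
E
```

```text
top [[538.6740460669795, 0.0, 320.70819906204264], [0.0, 538.6740460669795, 235.82654600387434], [0.0, 0.0, 1.0]] [-0.168  0.     0.     0.     0.   ] [[  -0.026   -0.993    0.116  408.383]
 [  -1.       0.026   -0.004 -229.948]
 [   0.001   -0.116   -0.993 1064.71 ]
 [   0.       0.       0.       1.   ]]
side [[435.65404246609705, 0.0, 315.138694942149], [0.0, 435.65404246609705, 237.83726788770434], [0.0, 0.0, 1.0]] [0.012 0.    0.    0.    0.   ] [[ -0.831  -0.392   0.394 181.198]
 [ -0.556   0.57   -0.605 266.511]
 [  0.012  -0.722  -0.692 675.491]
 [  0.      0.      0.      1.   ]]
0.1 [-0.45  -3.109  0.001] [ 0.023 -0.418 -0.244] 1.0018036625782065
```

View pics/top0.png

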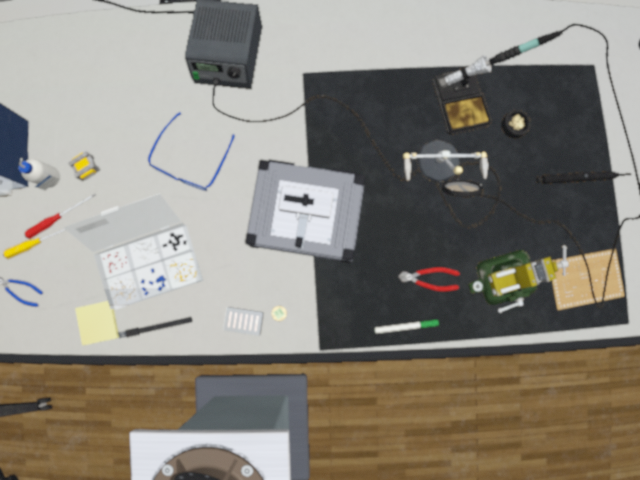

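View pics/side0.png

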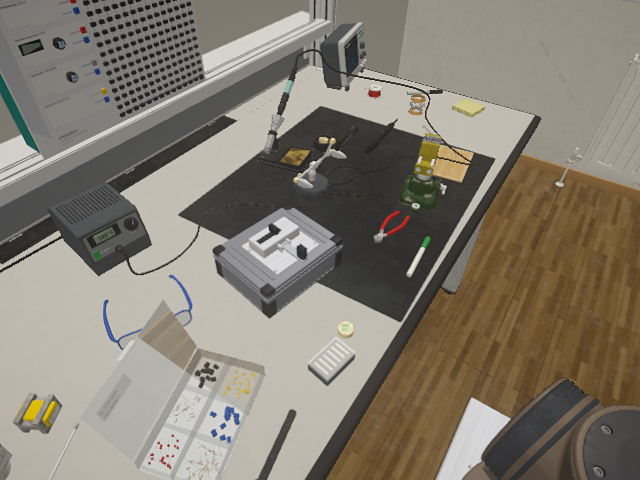

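The top view shows the case centred near (305,210), with its top corners at about (260,160), (363,172), (350,262) and (247,248). The tab slot is near (298,200) and the black lever grip near (300,243). The tips (244,320) and tin (279,313) lie in front, and the cutter (430,279) is to the right.

```bash
cat > h.py <<'E'
from cell import env
import cv2,numpy as np
from scipy.spatial.transform import Rotation as R
np.set_printoptions(precision=3,suppress=True)
def ray(c,px,z):
    u=cv2.undistortPoints(np.float64(px).reshape(-1,1,2),c["mtx"],np.float64(c["distortion"]))[:,0]
    d=np.c_[u,np.ones(len(u))]@c["extrinsics"][:3,:3].T; o=c["extrinsics"][:3,3]
    return o+d*((z-o[2])/d[:,2])[:,None]
def proj(c,p):
    T=np.linalg.inv(c["extrinsics"])
    return cv2.projectPoints(np.float64(p).reshape(-1,1,3),cv2.Rodrigues(T[:3,:3])[0],T[:3,3],c["mtx"],np.float64(c["distortion"]))[0][:,0]
def down(yaw): # tool z down, tool y (closing line) at angle yaw+90deg from world x
    return (R.from_euler('z',yaw)*R.from_rotvec([0,np.pi,0])).as_rotvec()
E
python3 - <<'E'
from h import *
c=env.camera("top")
P=ray(c,[(260,160),(363,172),(350,262),(247,248)],72); print(P, P.mean(0))
f=[np.arctan2(*(P[0]-P[3])[1::-1]),np.arctan2(*(P[1]-P[2])[1::-1])]; print(f,[np.linalg.norm(P[i]-P[i-1]) for i in range(4)])
print("tips",ray(c,[(244,320)],20),"tin",ray(c,[(279,313)],14),"cutter",ray(c,[(405,276),(459,279)],10))
s=env.state();M=R.from_rotvec(s["orientation"]).as_matrix();print(M)
w=env.camera("wrist");print("cam in tool",M.T@(w["extrinsics"][:3,3]-s["eef_pos"]),M.T@w["extrinsics"][:3,:3],w["mtx"][0,0])
E
```

```text
[[ 672.025 -122.467   72.   ]
 [ 643.455 -316.791   72.   ]
 [ 474.196 -286.582   72.   ]
 [ 505.087  -96.408   72.   ]] [ 573.691 -205.562   72.   ]
[np.float64(-0.1548476340404509), np.float64(-0.1766181904774318)] [np.float64(168.95962229195317), np.float64(196.4127989287801), np.float64(171.933907752345), np.float64(192.6659561242664)]
tips [[370.54  -81.556  20.   ]] tin [[ 382.462 -149.172   14.   ]] cutter [[ 447.737 -397.468   10.   ]
 [ 438.404 -505.187   10.   ]]
[[-0.959  0.284 -0.   ]
 [ 0.284  0.959 -0.001]
 [ 0.    -0.001 -1.   ]]
cam in tool [79.141  0.013 30.972] [[ 0.    -0.951 -0.308]
 [ 1.    -0.     0.001]
 [-0.001 -0.308  0.951]] 356.78490860453377
```

```bash
cat >> h.py <<'E'
YAW=-0.16; C0=np.array([573.7,-205.6])
def W(x,y,z,yaw=None,C=None):
    yaw=YAW if yaw is None else yaw; C=C0 if C is None else C
    c,s=np.cos(yaw),np.sin(yaw); return np.array([C[0]+c*x-s*y,C[1]+s*x+c*y,z])
E
python3 - <<'E'
from h import *
print(env.state()["t"])
env.move_pose(W(0,-55,380),down(YAW)); print(env.state()["t"])
env.grip(0.0)
s=env.state();print(s["t"],s["eef_pos"],s["joints"],s["wrist_force"],s["finger_gap"])
w=env.camera("wrist"); cv2.imwrite("pics/w1.png",w["frame"])
np.save("w1.npy",w,allow_pickle=True)
E
```

```text
0.2
3.4917
4.2583 [ 564.931 -259.914  379.988] [-0.537  0.511  1.595 -0.     1.035 -1.948] [ 0.099 -0.08   0.837] -0.005732538189345998
```

View pics/w1.png

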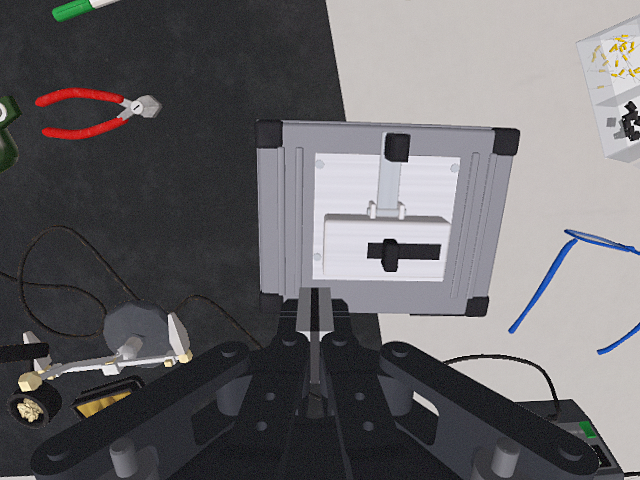

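The wrist view shows the black lever grip at about (397,147), the tab at (390,255) in its dark slot (367–441, 244–260), and the housing top at about (323–449, 216–280). Next I cast rays from black masks.

```bash
python3 - <<'E'
from h import *
w=np.load("w1.npy",allow_pickle=True).item(); f=w["frame"]
m=(f.max(2)<60).astype(np.uint8); m[:,:310]=0;m[:,470:]=0;m[:125]=0;m[285:]=0
n,l,st,ce=cv2.connectedComponentsWithStats(m)
for i in range(1,n):
    if st[i,4]>50: print(st[i],ce[i])
for r in range(236,276,3): 
    x=np.flatnonzero(m[r]); print(r,x.min() if len(x) else '',x.max() if len(x) else '',end='; ')
for nm,px,z in [("grip top corners",[(386,134),(409,134),(410,160),(387,160)],111),("tab top",[(384,240),(397,240),(397,270),(384,270)],113),("slot ends",[(367,250),(441,252)],96),("housing",[(327,214),(449,221),(322,278),(446,280)],96),("lid",[(258,122),(519,129),(262,312),(487,315)],72)]:
    P=ray(w,px,z); q=P[:,:2]-C0; c,s=np.cos(YAW),np.sin(YAW)
    L=np.c_[q@[c,s],q@[-s,c]]; print(nm,L.tolist(),L.mean(0))
cv2.imwrite("pics/w1c.png",cv2.resize(f[120:290,300:470],None,fx=3.5,fy=3.5,interpolation=cv2.INTER_NEAREST))
E
```

```text
[385 134  25  28 632] [396.954 146.986]
[ 367  239   74   33 1312] [400.605 252.425]
236  ; 239 385 393; 242 383 396; 245 368 440; 248 368 439; 251 368 439; 254 368 438; 257 367 438; 260 382 397; 263 382 397; 266 383 397; 269 384 396; 272  ; 275  ; grip top corners [[-71.32285958493357, -8.329904424585118], [-71.46104468508044, 6.675547493940839], [-54.774338133597766, 8.567118248676813], [-54.66752957549135, -6.741408546308082]] [-63.056   0.043]
tab top [[0.35230485607048795, -5.913896644503433], [0.35685438264929725, 3.2510464860318646], [23.18246001973395, 4.930735034199865], [23.15149990714708, -4.500645278688287]] [11.761 -0.558]
slot ends [[14.054845588000278, -14.812074686442037], [15.774514942200309, 42.08390857411962]] [14.915 13.636]
housing [[-13.995909842592319, -45.40183503926958], [-8.790472617142406, 45.419656465185376], [37.17635987170255, -48.70059734391281], [39.26428694500009, 48.7783694146146]] [13.414  0.024]
lid [[-78.64495817492524, -96.64607839776693], [-75.38081329048309, 102.01066711068862], [81.07529486410336, -100.7074851769387], [85.40121822199112, 100.66260247802647]] [3.113 1.33 ]
```

View pics/w1c.png

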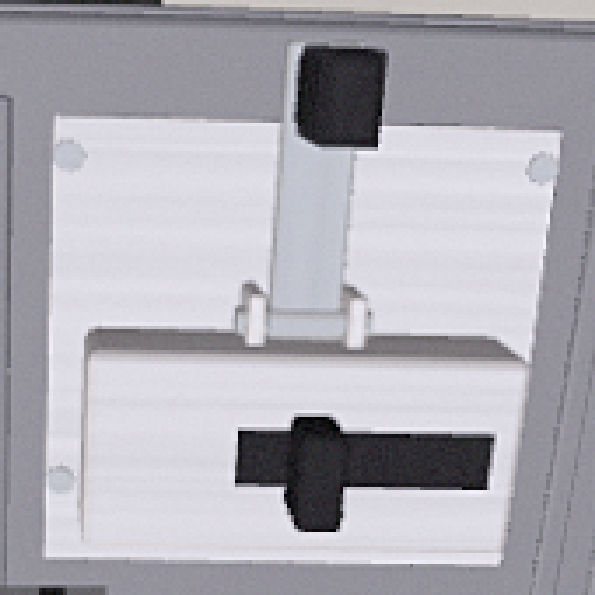

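The crop shows the housing-top edges, the tab and the grip clearly. The yaw looks slightly more negative, so I refine from the housing's corners.

```bash
python3 - <<'E'
from h import *
w=np.load("w1.npy",allow_pickle=True).item()
px=np.array([(90,350),(527,363),(83,542),(505,552)])/3.5+[300,120]
P=ray(w,px-0.4,96)[:,:2]
loc=np.array([(-12,-48),(-12,48),(34,-48),(34,48)],float)
A=P-P.mean(0);B=loc-loc.mean(0)
yaw=np.arctan2((B[:,0]*A[:,1]-B[:,1]*A[:,0]).sum(),(A*B).sum())
c,s=np.cos(yaw),np.sin(yaw);Rm=np.array([[c,-s],[s,c]])
C=P.mean(0)-Rm@loc.mean(0); print(yaw,C,(P-C)@Rm)
for z,p in[(113,[(384,240),(397,240),(397,270),(384,270)]),(111,np.array([(322,48),(387,50),(380,146),(318,146)])/3.5+[300,120]),(72,[(258,122),(519,129)])]:
    print((ray(w,p,z)[:,:2]-C)@Rm)
E
```

```text
-0.1857043802844084 [ 576.268 -205.975] [[-11.144 -46.935]
 [-10.79   46.216]
 [ 32.8   -46.918]
 [ 33.135  47.637]]
[[-2.088 -6.009]
 [-2.319  3.153]
 [20.455  5.419]
 [20.667 -4.01 ]]
[[-73.99   -6.378]
 [-74.059   5.777]
 [-56.417   6.21 ]
 [-56.032  -5.594]]
[[-78.728 -98.741]
 [-80.57   99.934]]
```

```bash
sed -i 's/^YAW=.*/YAW=-0.182; C0=np.array([576.,-206.])/' h.py
python3 - <<'E'
from h import *
ey=np.array([-np.sin(YAW),np.cos(YAW),0])
env.move_pose(W(10,-36,330),down(YAW))
env.move_l(W(10,-36,274.5),speed=100); env.sleep(0.15)
F=lambda:env.state()["wrist_force"]
f0=F(); print(env.state()["t"],f0,env.state()["eef_pos"]-W(10,-36,274.5))
y=-36;log=[]
while y<30:
    y+=1.0 if y<-19 else 0.4
    env.move_l(W(10,y,274.5),speed=12)
    f=-(F()-f0)@ey
    log.append((round(y,1),round(f,1)))
    if f>5:
        env.sleep(0.1); f=-(F()-f0)@ey; log.append(("s",round(f,1)))
        if f>6.5: break
print(log,env.state()["t"],F()-f0)
E
```

```text
5.5 [ 0.543  0.551 -0.422] [ 0.107 -0.087  0.817]
[(-35.0, np.float64(0.5)), (-34.0, np.float64(1.2)), (-33.0, np.float64(1.0)), (-32.0, np.float64(1.6)), (-31.0, np.float64(0.9)), (-30.0, np.float64(0.8)), (-29.0, np.float64(1.2)), (-28.0, np.float64(0.9)), (-27.0, np.float64(0.2)), (-26.0, np.float64(1.1)), (-25.0, np.float64(1.0)), (-24.0, np.float64(0.8)), (-23.0, np.float64(1.3)), (-22.0, np.float64(1.6)), (-21.0, np.float64(0.4)), (-20.0, np.float64(-0.5)), (-19.0, np.float64(1.1)), (-18.6, np.float64(1.5)), (-18.2, np.float64(-0.3)), (-17.8, np.float64(1.3)), (-17.4, np.float64(3.3)), (-17.0, np.float64(3.4)), (-16.6, np.float64(3.7)), (-16.2, np.float64(3.4)), (-15.8, np.float64(3.1)), (-15.4, np.float64(3.3)), (-15.0, np.float64(4.3)), (-14.6, np.float64(2.7)), (-14.2, np.float64(3.2)), (-13.8, np.float64(3.2)), (-13.4, np.float64(2.9)), (-13.0, np.float64(3.0)), (-12.6, np.float64(2.9)), (-12.2, np.float64(2.9)), (-11.8, np.float64(3.2)), (-11.4, np.float64(3.2)), (-11.0, np.float64(3.2)), (-10.6, np.float64(3.5)), (-10.2, np.float64(3.6)), (-9.8, np.float64(3.7)), (-9.4, n
[... 399 characters left out ...]
np.float64(3.3)), (-2.6, np.float64(4.3)), (-2.2, np.float64(3.8)), (-1.8, np.float64(3.5)), (-1.4, np.float64(3.9)), (-1.0, np.float64(3.1)), (-0.6, np.float64(3.9)), (-0.2, np.float64(2.5)), (0.2, np.float64(3.2)), (0.6, np.float64(3.2)), (1.0, np.float64(3.4)), (1.4, np.float64(4.3)), (1.8, np.float64(2.9)), (2.2, np.float64(3.3)), (2.6, np.float64(3.4)), (3.0, np.float64(3.3)), (3.4, np.float64(4.2)), (3.8, np.float64(3.4)), (4.2, np.float64(3.6)), (4.6, np.float64(4.3)), (5.0, np.float64(3.0)), (5.4, np.float64(2.9)), (5.8, np.float64(2.9)), (6.2, np.float64(3.9)), (6.6, np.float64(5.3)), ('s', np.float64(5.5)), (7.0, np.float64(6.1)), ('s', np.float64(8.1))] 26.2 [-1.716 -7.929 -0.198]
```

Travel is about 24 mm, and the force rose from 3.5 to 8 N, so that is the stop. On to the lever.

```bash
python3 - <<'E'
from h import *
def g(x,z): return W(x,0.3,z+155)
ey=W(10,5,300); env.move_l(W(10,4,274.5),speed=60); env.move_l(W(10,2,315),speed=150)
env.move_l(W(-65.5,0.3,300),speed=200); env.grip(0.45)
env.move_l(g(-65.5,102),speed=120); print(env.state()["t"])
f0=env.state()["wrist_force"]
env.grip(0.0); s=env.state(); print(s["t"],s["finger_gap"],s["grip_force"],s["wrist_force"]-f0)
for a in(0.04,0.08,0.13):
    u=50*np.cos(a)-20*np.sin(a);z=50*np.sin(a)+20*np.cos(a)
    env.move_l(g(-16-u,82+z),speed=20); s=env.state();df=s["wrist_force"]-f0
    print(a,s["t"],df)
    if df[2]<-6: print("BLOCKED?");break
w=env.camera("wrist"); cv2.imwrite("pics/w2.png",w["frame"])
E
```

```text
28.3583
28.7083 0.1281353556046574 68.3016358569148 [-1.296 -1.028  2.969]
0.04 28.9583 [ 2.432 -2.683 -3.819]
0.08 29.2167 [ 0.05  -3.748 -7.14 ]
BLOCKED?
```

```bash
python3 - <<'E'
from h import *
s=env.state();print(s["t"],s["wrist_force"],s["wrist_torque"],s["eef_pos"],s["finger_gap"])
c=env.camera("top"); f=c["frame"]
w=env.camera("wrist")["frame"]
print(env.state()["t"])
sd=env.camera("side")["frame"][200:310,205:350]
a=cv2.resize(w,(500,375)); b=cv2.resize(sd,(494,375)); b=b[:,:]
cv2.imwrite("pics/w3.png",np.vstack([cv2.resize(w,(400,300)),cv2.resize(sd,(400,300))]))
E
```

```text
29.2667 [ 1.288 -4.498 -6.251] [-0.47   0.372 -0.042] [ 512.754 -194.142  260.784] 0.12682068232037813
29.3667
```

View pics/w3.png

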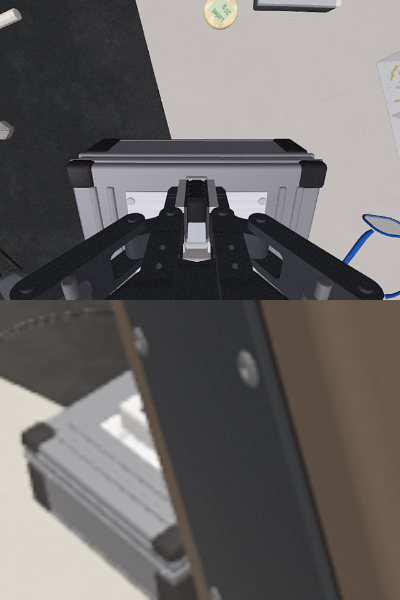

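The view shows the grip held centrally between the pads. Forces resolved at the grasp give about 0.6 N·m about the case's y. That suggests the pads are resisting the grip's turn rather than the tab blocking the lever. I'll tilt the tool along with the lever to take that twist off and see whether the force falls.

```bash
cat >> h.py <<'E'
def pose(x,z,t,y=0.3): # grasp point (case x,z), tool tilted by t with the lever
    return W(x+155*np.sin(t),y,z+155*np.cos(t)),(R.from_euler('z',YAW)*R.from_euler('y',t)*R.from_rotvec([0,np.pi,0])).as_rotvec()
def lev(a): return -16-(50*np.cos(a)-20*np.sin(a)), 82+50*np.sin(a)+20*np.cos(a)
E
python3 - <<'E'
from h import *
F0=np.array([0.2,0.2,0.2])
def go(a,t,sp):
    env.move_l(*pose(*lev(a),t),speed=sp); s=env.state(); F=s["wrist_force"]-F0
    T=s["wrist_torque"]-np.cross([0.155*-np.sin(t)*np.cos(YAW),0.155*-np.sin(t)*np.sin(YAW),-0.155*np.cos(t)],F)
    print(a,t,round(s["t"],2),F,"Ty",round(T@[-np.sin(YAW),np.cos(YAW),0],2)); return F
for a,t in((0.08,0.05),(0.08,0.08),(0.08,0.11),(0.09,0.12)):
    f=go(a,t,20)
    if f[2]<-8: break
E
```

```text
0.08 0.05 29.95 [-0.403 -3.12   1.83 ] Ty -0.42
0.08 0.08 30.33 [ 1.287 -2.75   9.527] Ty -0.52
0.08 0.11 30.72 [ 1.472 -1.808 12.106] Ty -0.58
0.09 0.12 30.97 [ 0.897 -2.427 11.017] Ty -0.71
```

```bash
cat >> h.py <<'E'
F0=np.array([0.2,0.2,0.2])
def meas(a,t):
    s=env.state(); F=s["wrist_force"]-F0; ex=np.array([np.cos(YAW),np.sin(YAW),0]); ey=np.array([-ex[1],ex[0],0])
    T=s["wrist_torque"]-np.cross(0.155*(-np.sin(t)*ex-np.cos(t)*np.array([0,0,1])),F); Ty=T@ey
    x,z=lev(a); r=np.array([x+16,z-82])/1000; f=-np.array([F@ex,F[2]])  # force on lever
    M=(r[1]*f[0]-r[0]*f[1])-Ty                                        # +: lifting
    print(round(a,2),round(t,2),round(s["t"],2),F,"Ty",round(Ty,2),"pull",round(M/0.05,1),s["finger_gap"].round(3)); return M/0.05
E
python3 - <<'E'
from h import *
for a,t in((0.10,0.10),(0.12,0.1),(0.14,0.12),(0.16,0.14),(0.19,.16),(0.22,.19)):
    env.move_l(*pose(*lev(a),t),speed=25)
    if meas(a,t)>7: break
E
```

```text
Traceback (most recent call last):
  File "h.py", line 27, in meas
    print(round(a,2),round(t,2),round(s["t"],2),F,"Ty",round(Ty,2),"pull",round(M/0.05,1),s["finger_gap"].round(3)); return M/0.05
                                                                                          ^^^^^^^^^^^^^^^^^^^^^
AttributeError: 'float' object has no attribute 'round'
```

```bash
sed -i 's/s\["finger_gap"\].round(3)/round(s["finger_gap"],3)/' h.py
python3 - <<'E'
from h import *
meas(.1,.1)
for a,t in((0.12,0.1),(0.14,0.12),(0.16,0.14),(0.19,.16),(0.22,.19)):
    env.move_l(*pose(*lev(a),t),speed=25)
    if meas(a,t)>7: break
E
```

```text
0.1 0.1 31.23 [ 2.406 -4.052  3.002] Ty -0.25 pull 0.5 0.127
0.12 0.1 31.48 [ 2.823 -4.208 -2.073] Ty 0.01 pull -0.0 0.128
0.14 0.12 31.78 [ 3.527 -5.188 -1.875] Ty 0.06 pull -1.8 0.129
0.16 0.14 32.08 [ 3.235 -4.364 -3.025] Ty 0.03 pull -0.1 0.128
0.19 0.16 32.39 [ 2.49  -5.97  -4.675] Ty 0.04 pull 1.3 0.129
0.22 0.19 32.76 [ 2.85  -4.523 -5.037] Ty 0.06 pull 1.2 0.13
```

```bash
python3 - <<'E'
from h import *
for a in (0.34,0.48,0.64,0.80,0.96,1.08,1.15):
    t=0.19+(a-.22)*0.45
    env.move_l(*pose(*lev(a),t),speed=70)
    p=meas(a,t)
    if abs(p)>15 : break
print(t)
for b in (0.5,1.1):
    x,z=lev(1.15); v=np.array([x-80,z-60]); c,s=np.cos(b),np.sin(b)
    P=pose(80+c*v[0]+s*v[1],60-s*v[0]+c*v[1],t+0.4*b); print(b,P[0],env.inverse_kinematics(*P))
E
```

```text
0.34 0.24 33.09 [-5.102 -4.797 -1.601] Ty 0.07 pull 2.9 0.125
0.48 0.31 33.46 [-16.514  -4.318   2.494] Ty 0.18 pull 7.4 0.128
0.64 0.38 33.86 [-17.147  -2.945   3.519] Ty 0.41 pull 4.8 0.131
0.8 0.45 34.27 [-13.858  -2.707   3.268] Ty 0.28 pull 6.1 0.131
0.96 0.52 34.67 [-9.743 -3.413  1.291] Ty 0.27 pull 3.7 0.126
1.08 0.58 35.02 [-10.411  -3.696   0.463] Ty 0.16 pull 7.0 0.123
1.15 0.61 35.29 [-10.05   -3.236  -0.788] Ty 0.01 pull 9.8 0.125
0.6085
0.5 [ 716.001 -231.46   280.633] [-0.384  0.903  1.134 -0.154  1.9   -1.762]
1.1 [ 809.5   -248.668  259.2  ] [-0.361  1.126  0.711 -0.215  2.335 -1.811]
```

```bash
python3 - <<'E'
from h import *
x,z=lev(1.15); v=np.array([x-80,z-60])
for b in np.arange(0.1,1.15,0.1):
    c,s=np.cos(b),np.sin(b); t=0.6085+0.4*b
    env.move_l(*pose(80+c*v[0]+s*v[1],60-s*v[0]+c*v[1],t),speed=60)
    st=env.state(); print(round(b,1),round(st["t"],2),st["wrist_force"],round(st["finger_gap"],3))
    if np.linalg.norm(st["wrist_force"])>40: break
c=env.camera("side"); w=env.camera("wrist")
cv2.imwrite("pics/s4.png",np.hstack([cv2.resize(c["frame"],(400,300)),cv2.resize(w["frame"],(400,300))]))
E
```

```text
0.1 35.68 [-7.324 -2.43   1.92 ] 0.126
0.2 36.08 [-5.945 -2.781  0.809] 0.127
0.3 36.48 [-6.824 -3.619  2.346] 0.126
0.4 36.88 [-5.646 -3.09   3.034] 0.128
0.5 37.28 [-6.564 -3.105  2.536] 0.122
0.6 37.7 [-6.204 -3.082  3.338] 0.124
0.7 38.12 [-6.666 -2.801  3.734] 0.126
0.8 38.54 [-5.374 -3.032  4.792] 0.124
0.9 38.97 [-4.109 -2.757  5.575] 0.122
1.0 39.4 [-4.248 -2.863  4.546] 0.128
1.1 39.83 [-3.623 -3.572  5.184] 0.124
```

View pics/s4.png

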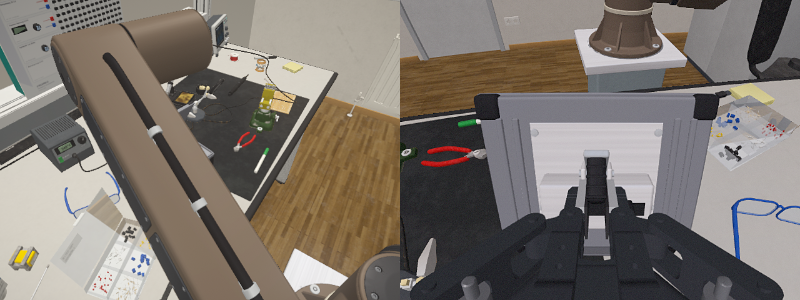

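Both views show the lid standing well open, with the lever at its stop and the grip still held. Now I release and retreat.

```bash
python3 - <<'E'
from h import *
env.grip(0.5)
p=np.array(env.state()["eef_pos"]); d=R.from_rotvec(env.state()["orientation"]).apply([0,0,-1])
try: env.move_l(p+70*d,speed=120)
except env.MotionError as e: print(e); env.move_l(p+np.array([0,0,70]),speed=120)
p=np.array(env.state()["eef_pos"]); 
try: env.move_l(p+np.array([0,0,90]),speed=150)
except env.MotionError as e: print(e)
env.sleep(0.2)
s=env.state(); print(s["t"],s["eef_pos"],s["wrist_force"])
w=env.camera("wrist");c=env.camera("top")
cv2.imwrite("pics/s5.png",np.hstack([cv2.resize(c["frame"],(400,300)),cv2.resize(w["frame"],(400,300))]))
E
```

```text
the arm cannot follow that straight line within its joint ranges
41.275 [ 868.971 -259.455  294.234] [ 0.509 -0.667  0.062]
```

View pics/s5.png

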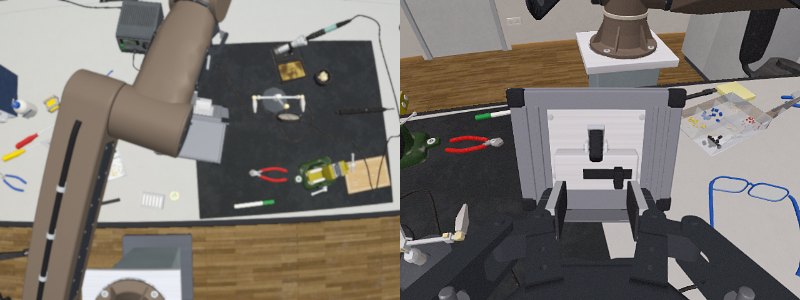

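The fingers are clear of the lever, wrist force is about zero, the lid stands open, and the tips, tin and cutter look unmoved.

```bash
python3 -c "
from cell import env
print(env.close_job(), env.state()['t'])"
```

```text
the job is handed in; nothing more can be done
the job is handed in; nothing more can be done
```

The job is handed in at about 41 s, verdict not shown: tab slid gently to its stop (8 N push), lever lifted to its upper stop, lid left open at about 60 degrees on its own with the gripper clear, and the tip box, tin and cutter look unmoved in the last pictures.

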